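# Press a roller axle home in a ratchet clamp, release it and rack the roller

## Robot

A 6-joint arm with a two-finger parallel gripper is mounted at the origin on the work surface. World frame = base frame: x ahead of the robot, y to its left, z up, the work surface at z = 0. Lengths are in m, angles in degrees, forces in N, time in s.
With the tool pointing down it reaches from about 0.275 to 0.75 m from the base axis. Payload 10.2 kg.
Tool frame: the origin (TCP) lies between the finger pads; the fingertips stand 19 mm ahead of it and the grasp point (between the pads) is the TCP; z points along the fingers, x is the direction in which the jaws open and shut, and the axes are right-handed (so a half turn about z gives the same grasp; the last joint's range is limited). The gripper opens to 85 mm and grips with 20 to 120 N. Pads are 22 mm wide; open, the fingers measure 114 mm over their backs; the gripper's body (76 mm by 85 mm) begins 54 mm behind the grasp point. The pads swing forward as they close: fully open they stand 13 mm farther back than shut.
Start: joints at [54.064, 17.928, 85.812, -0, 76.261, -12.8], TCP at [0.206, 0.483, 0.25] pointing down, gripper open.
Joint ranges: [-168.41, 168.41], [-55.51, 124.54], [10.69, 146.95], [-70.63, 250.63], [1, 178], [-165.06, 165.06]. Speed limits (degrees/s): [136.94, 136.94, 172.46, 180, 180, 180].

## Interface

Orientations are given as [roll, pitch, yaw] about the fixed x, y, z axes, in that order (R = Rz(yaw) Ry(pitch) Rx(roll)).
In Python, from plant import * gives the robot as it stands. The module is installed in compiled form; this text tells all that it offers.
- The arm moves only by the shell command python3 -m pendant 'ROWS' [FORCE]. ROWS is JSON, a list of rows, each an object of numbers: "hand": the opening, from 0 (shut) to 1 (fully open); "x", "y", "z": the shift along the world's x, y, z in cm; "twist": the turn about the world's z in degrees. A call has 1 to 8 rows; each row shifts and turns the commanded pose from where the row before left it; what a row does not reach is not made up. A row lasts 1/10 s, in which the tool goes at most 50 mm and 8.59 degrees, less where a joint would pass 70% of its speed; a pose out of reach is approached as far as the arm can. A call is refused whole if a number of a shift passes 5 or a number of a turn 8.59, either way. A call with a gripper value outside its range is refused whole. The fingers move at their own pace and stop on an object; FORCE is the grip in N (left out, the last holds). Time passes only in rows, so rows that do not move let the fingers close. It gives the time, the measured TCP pose, the force and the opening at its end, in the units of the state.
- sense(): the state, without advancing time (a new reading comes with each control period).
- read_camera(name): name is "scene" or "top"; returns a dict with "color" (384x512x3 uint8, red, green, blue), "intrinsics" (3x3 intrinsics, pixels), "distortion" ([k1, k2, p1, p2, k3] as OpenCV has them; the pictures are not rectified), "position" and "rotation" of the camera in the world. Camera axes: x right, y up, looking along -z (the intrinsics and any distortion apply to the point x, -y, -z); pixel columns grow to the right and rows downward; lengths in m; the calibration is good to about 2 mm. A picture is of the moment at which its call begins. There is no depth.
- finish_job(): hands the job in, once; it reports no verdict.
The state is a dict: "time_s": time; "qpos": joint angles; "dq": joint speeds; "joint_torque": joint torques, N m; "tcp_pos": TCP position; "tcp_rot": TCP orientation; "wrist_force": force on the tool from outside, world axes, zero at the start; "ft_torque": the same for the moment, N m; "finger_gap": finger opening in m.
Only numpy, scipy, OpenCV 4.12 (cv2) and the standard library are available. Lean on these libraries where they do the work, as an engineer would, in place of code of your own. Each camera call takes 0.05 s, during which the arm holds its last target. There are 200 camera calls.

## Task

Pump the trigger of the bench-mounted ratchet clamp until its jaw has pressed the axle of the amber roller fully home, stopping as soon as the trigger goes hard so that the roller is not crushed. Then press the release tab so that the jaw springs all the way back, lift the roller out of the clamp and lay it gently on its side in the free part of the wooden rack, in line with the finished roller. Leave the finished roller and everything else on the bench where they are.

Things in the scene. Friction and masses are not known exactly. Their poses are not given: they have to be found in the camera images.
- clamp: one-hand ratchet clamp, black body on a fixed aluminium base plate (410 x 80 x 12 mm, x -168 to 242 mm). Origin on the bench under its middle; x runs from the trigger end to the dark steel anvil, the way the jaw advances; z up. Jaw axis 60 mm above the bench. Along x: trigger over a grip, two black ears (x -45 to -15, top 128 mm), release tab, end of body (x 98, top 81), jaw, roller, anvil
- trigger_pad (a point): middle of the top of the trigger's dark steel pad (44 mm along the clamp, 28 wide) at the clamp's free end. At rest at x = -115 mm of the clamp, 133 mm above the bench; pressed straight down it moves 48 mm, to a stop at 85 mm, in a flat arc about a hinge 82 mm along +x. It springs back up when let go and must come fully up before the next stroke
- trigger (a joint): angle of the trigger, rad: 0 up, 0.56 fully pressed. A full stroke moves the jaw one 8 mm click forward, kept by the ratchet (a click cut short slips back). Pad force: 2 to 7 N while the jaw runs free, up to 11 N while it pushes the axle; with the axle home it rises 2 to 4 N per mm. 14 N is plenty; over 40 N on the axle (about 19 N on the pad) harms the roller
- release_tab (a point): middle of the top of the release tab, a bright steel plate 26 mm along the clamp and 28 wide, over the black body between ears and jaw, at x = 30 mm of the clamp, 95 mm above the bench. Pressed straight down 6 to 9 mm (5 to 12 N, stop at 9 mm) it frees the jaw, which springs back by itself while the trigger is let go; the tab springs up again
- jaw (a joint): advance of the jaw, m: 0 fully back, grows as it advances towards the anvil, at most 0.046; the axle is home somewhere between 0.029 and 0.041, depending on where the anvil is set. A spring of about 5 N pulls it back when the release is pressed
- jaw_face (a point): middle of the front face of the jaw's round black pad (26 mm across), which presses on the axle's head; at x = 130 mm of the clamp when fully back, 60 mm above the bench
- jaw_pad: the jaw's round black rubber pad, 26 mm across and 8 mm thick; its origin is the clamp's origin carried along with the jaw
- nest (a point): middle of the nest that holds the roller: on the jaw axis, 60 mm above the bench, at x = 183 mm of the clamp. Two low sloping rails, below 46 mm and within 22 mm of the axis. Pushed, the roller slides along them to the anvil, which is set with its face at x = 197 to 207 mm (this differs and is not told) and does not give; it is 76 mm high and reaches 15 mm to either side, 26 mm farther back
- roller: amber roller with an aluminium hub, 50 mm across and 32 mm wide, 0.17 kg, loose in the nest with its axis level along the clamp. Origin at its centre, on its axis, 60 mm above the bench; its x is its axis and points to the anvil at the start. It can be gripped from above across its 50 mm diameter, at mid height, when the jaw is back
- pin (a joint): how far the roller's steel axle still stands out of the hub on the jaw's side, m: 0 is fully home (its head, 20 mm across and 5 mm thick, lies on the hub and stays 5 mm proud of the roller's face); at the start 0.010 to 0.020. It slides with about 6 N of friction and stays where it is left
- rack: wooden rack on the bench, 190 x 70 mm, with two sloping rails along its x on which rollers lie on their sides, and a low stop (40 mm high) at each end, inner faces at x = -85 and 85 mm. Origin on the bench under its middle, z up. The finished roller lies in its -x end, the rest (x from about -25 to 85 mm) is free. The rack does not move
- rack_axis (a point): point above the middle of the rack, 50 mm above the bench: the axis line on which the centres of rollers lie in the rack runs through it along the rack's x. The rails are wholly below 36 mm and within 22 mm of that line
- done_roller: finished roller, same size as the other, loose in the -x end of the rack; origin at its centre; stays where it is
- bolt_bin: open blue bin with bolts, 170 x 85 x 45 mm, fixed; it and the rack may change places
- bearing: loose ball bearing, a steel ring 32 mm across and 9 mm high; stays where it is
- spare_tyre: spare amber roller without axle, standing on its flat face, 50 mm across and 32 mm high; stays where it is
- driver: loose black screwdriver lying on the bench; stays where it is
- hex_key: loose black hex key, 100 mm long and 8 mm thick; stays where it is
- grease_pot: small white pot with a black lid, 60 mm across and 60 mm high; stays where it is
There are look-alikes about, which are no part of the job. Leave any red look-alike of the roller alone.

How it is judged:
By the outcome, as a careful person would: the job done as asked, in the order asked, and still so for the second after the job is handed in, with the robot touching nothing.
It also fails if it takes over 72 s, if anything falls off the work surface, if the arm or the gripper's body presses on something with over 40 N, if the wrist force passes 120 N, or if a joint passes its speed limit or range.

## Working session

There is one attempt and no reset: what is moved stays moved. The work goes in short steps, Python scripts to look and compute and a shell command to move; the robot and the scene stay as the last step left them, time stands still between calls to the robot, and variables do not carry over. Pictures are saved under pics/ and viewed, on a budget of 10 in all, crops included, one or two more only if the job needs it, and the job is handed in when it is done.

```bash
mkdir -p pics; python3 - <<'E'
from plant import *
import cv2
for n in("scene","top"):
    c=read_camera(n); cv2.imwrite(f"pics/{n}0.png",cv2.resize(c["color"][:,:,::-1],(800,600),interpolation=cv2.INTER_CUBIC))
    print(n,c["intrinsics"],c["distortion"],c["position"],c["rotation"])
print(sense())
E
```

```text
scene [[370.22748311   0.         255.04971046]
 [  0.         370.22748311 189.43733717]
 [  0.           0.           1.        ]] [-0.10852274  0.          0.          0.          0.        ] [1.39222498 0.16509691 0.7725643 ] [ 54.3998959   -0.24914483 100.83632907]
top [[404.00394107   0.         259.22706043]
 [  0.         404.00394107 188.88161448]
 [  0.           0.           1.        ]] [-0.05198937  0.          0.          0.          0.        ] [3.63042114e-01 9.51661457e-04 1.08803069e+00] [  7.93468317   0.61611836 -88.59478298]
{'time_s': 0.1, 'qpos': array([ 5.40649108e+01,  1.79564318e+01,  8.58484961e+01, -4.27006325e-04,
        7.62600980e+01, -1.28005979e+01]), 'dq': array([-0.02627885,  0.02928291, -0.160292  , -0.17154878, -0.06819795,
        0.04731066]), 'joint_torque': array([ 1.61530821e-03, -4.12903547e+01, -2.60135776e+01, -2.28341132e-04,
        3.11723721e-03,  8.44684450e-05]), 'tcp_pos': array([0.2061673 , 0.48260965, 0.24979818]), 'tcp_rot': array([-1.79985997e+02,  6.35017036e-02,  6.68656181e+01]), 'wrist_force': array([0.42463032, 0.7103815 , 0.44161299]), 'ft_torque': array([-0.02036073,  0.04455547, -0.00387181]), 'finger_gap': 0.0857488583143548}
```

View pics/top0.png

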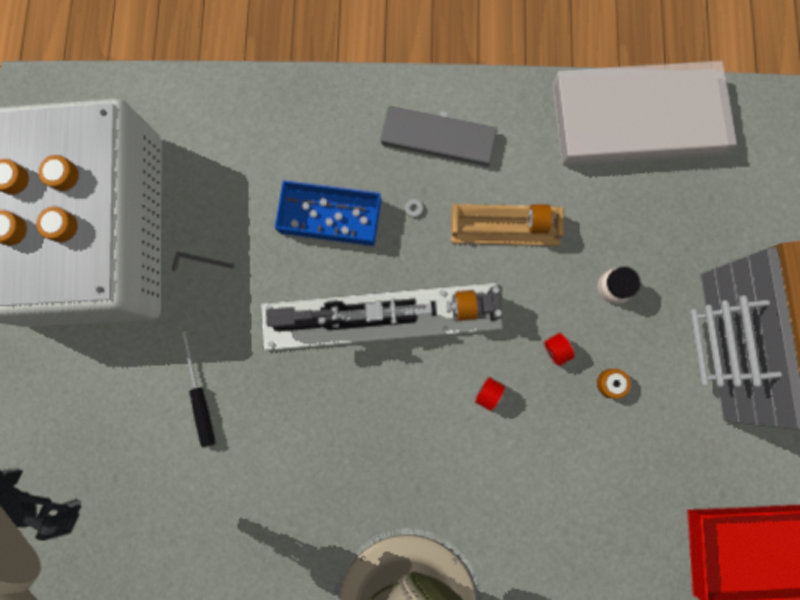

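View pics/scene0.png

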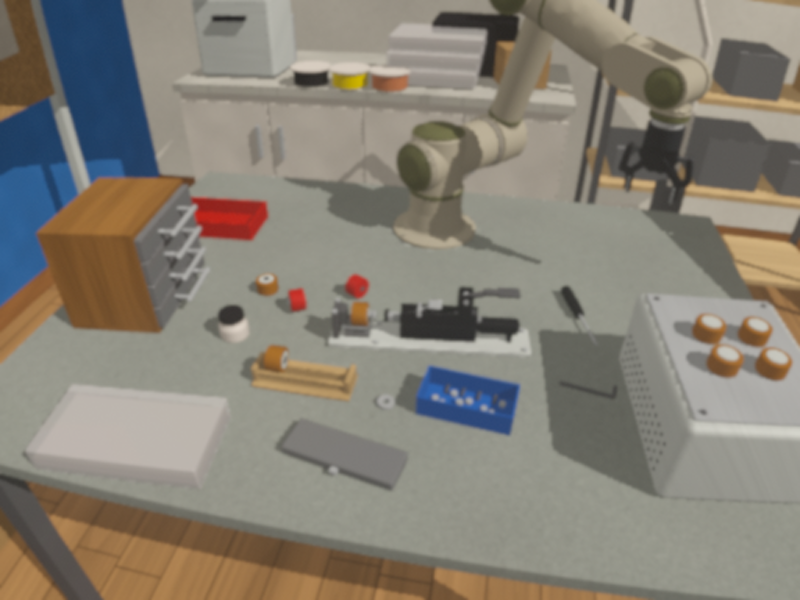

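Top view: the clamp runs from (265,325) to (502,306), with the trigger at left and the roller at (466,305). The rack is at about (507,225), with the finished roller in its right end at (540,218). The bin is at left. I'll take an enlarged crop to get accurate points.

```bash
cat > h.py <<'E'
from plant import *
import numpy as np, cv2
from scipy.spatial.transform import Rotation as R
def cam(n):
    c=read_camera(n); c["R"]=R.from_euler("xyz",c["rotation"],degrees=True).as_matrix(); return c
def ray(c,uv,z):
    p=cv2.undistortPoints(np.array([[uv]],float),c["intrinsics"],c["distortion"])[0,0]
    d=c["R"]@np.array([p[0],-p[1],-1]); o=c["position"]; return o+d*(z-o[2])/d[2]
def proj(c,P):
    q=c["R"].T@(np.array(P,float)-c["position"]); q=np.array([q[0],-q[1],-q[2]])
    return cv2.projectPoints(q[None],np.zeros(3),np.zeros(3),c["intrinsics"],c["distortion"])[0][0,0]
def crop(c,x0,y0,w,h,s,f):
    im=c["color"][y0:y0+h,x0:x0+w,::-1]; cv2.imwrite(f,cv2.resize(im,None,fx=s,fy=s,interpolation=cv2.INTER_CUBIC))
E
python3 - <<'E'
from h import *
c=cam("top"); crop(c,162,122,205,105,3.9,"pics/t1.png")
E
```

```text
(no output)
```

View pics/t1.png

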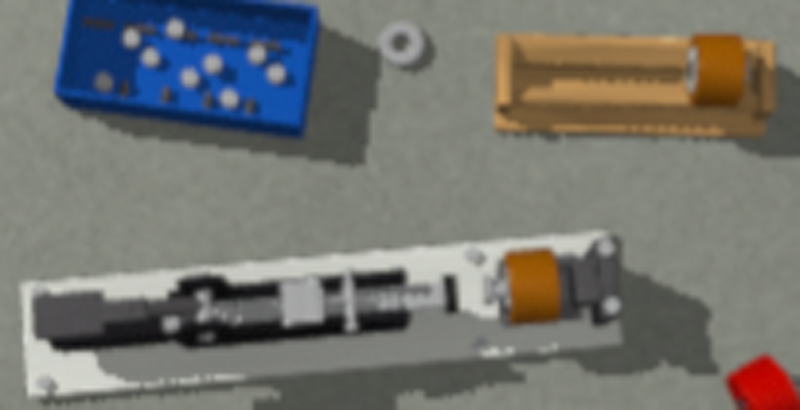

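```bash
python3 - <<'E'
from h import *
c=cam("top")
f=lambda u,v,z: ray(c,((u+.5)/3.9+162-.5,(v+.5)/3.9+122-.5),z)
P=lambda n,p: print(n,np.round(p*1000,1))
k=[f(22,284,.012),f(27,397,.012),f(614,232,.012),f(620,343,.012)]
for q in k:P("corner",q)
ctr=sum(k)/4; e=(k[2]+k[3]-k[0]-k[1]); e/=np.linalg.norm(e); print("yaw",np.degrees(np.arctan2(e[1],e[0])),"len",np.linalg.norm(k[2]-k[0]),np.linalg.norm(k[1]-k[0]))
o=ctr-.037*e; P("origin",o)
for n,x,z,u,v in(("pad",-.115,.133,68,314),("tab",.030,.095,302,302),("roller",.183,.085,532,286)):
    P(n+" fit",o+x*e+[0,0,z-.012]); P(n+" seen",f(u,v,z))
for u,v,z in((497,36,.04),(497,131,.02),(765,134,.02),(775,42,.04),(503,75,.04),(767,78,.04),(717,70,.07),(691,70,.05)):P("rack",f(u,v,z))
# overlay rack fit later
E
```

```text
corner [491.8 263.9  12. ]
corner [414.  256.2  12. ]
corner [ 537.5 -144.5   12. ]
corner [ 460.7 -149.    12. ]
yaw -83.51563735500008 len 0.41097200590617333 0.07824851889739941
origin [471.8  93.4  12. ]
pad fit [458.8 207.7 133. ]
pad seen [459.5 204.9 133. ]
tab fit [475.2  63.6  95. ]
tab seen [474.6  64.3  95. ]
roller fit [492.5 -88.4  85. ]
roller seen [489.4 -82.2  85. ]
rack [667.3 -60.1  40. ]
rack [605.2 -62.2  20. ]
rack [ 607.4 -248.    20. ]
rack [ 667.6 -251.    40. ]
rack [639.9 -64.6  40. ]
rack [ 642.  -245.1   40. ]
rack [ 638.7 -204.8   70. ]
rack [ 643.7 -191.2   50. ]
```

```bash
python3 -m pendant '[{"hand":0,"x":3.1,"y":-3.4,"z":-0.5,"twist":-7.5},{"hand":0,"x":3.1,"y":-3.4,"z":-0.5,"twist":-7.5},{"hand":0,"x":3.1,"y":-3.4,"z":-0.5,"twist":-7.5},{"hand":0,"x":3.1,"y":-3.4,"z":-0.5,"twist":-7.5},{"hand":0,"x":3.1,"y":-3.4,"z":-0.5,"twist":-7.5},{"hand":0,"x":3.1,"y":-3.4,"z":-0.5,"twist":-7.5},{"hand":0,"x":3.1,"y":-3.4,"z":-0.5,"twist":-7.5},{"hand":0,"x":3.1,"y":-3.4,"z":-0.5,"twist":-7.5}]' 40
```

```text
time_s: 1.0
tcp_pos: [0.4553, 0.2091, 0.2101]
tcp_rot: [-180.0, -0.0, 6.5]
wrist_force: [-0.1, 1.1, 0.7]
finger_gap: 0.0004
```

```bash
python3 -m pendant '[{"x":0.4,"y":-0.3,"z":-2},{"z":-2},{"z":-1},{"z":-0.3},{"z":-0.3},{"z":-0.3},{}]'; python3 - <<'E'
from h import *
c=cam("scene"); crop(c,200,165,150,70,5,"pics/s1.png")
E
```

```text
schema error: expected keys hand, x, y, z, twist
```

View pics/s1.png

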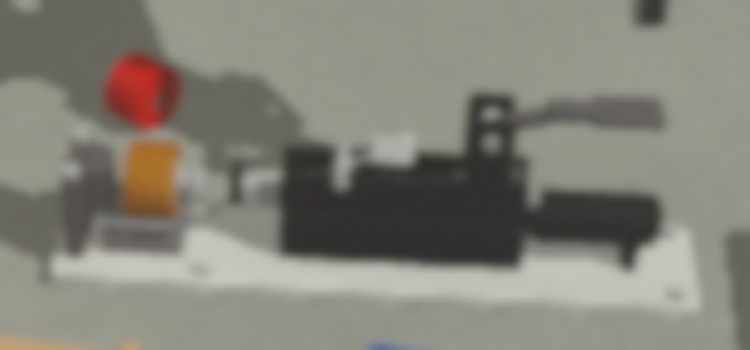

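The side crop shows the closed fingertips at (650,10), well above the trigger pad at (630,112). The roller is at (152,180) and the jaw pad at (236,182). The move was refused because every row needs all the keys.

```bash
python3 -m pendant '[{"hand":0,"x":0.4,"y":-0.3,"z":-2,"twist":0},{"hand":0,"x":0,"y":0,"z":-2,"twist":0},{"hand":0,"x":0,"y":0,"z":-1,"twist":0},{"hand":0,"x":0,"y":0,"z":-0.5,"twist":0},{"hand":0,"x":0,"y":0,"z":-0.4,"twist":0},{"hand":0,"x":0,"y":0,"z":0,"twist":0}]'
```

```text
time_s: 1.65
tcp_pos: [0.4583, 0.208, 0.1515]
tcp_rot: [-180.0, -0.0, 6.9]
wrist_force: [-0.4, -0.1, -0.2]
finger_gap: -0.0001
```

```bash
python3 -m pendant '[{"hand":0,"x":0,"y":0,"z":-1.5,"twist":0},{"hand":0,"x":0,"y":0,"z":-1.5,"twist":0},{"hand":0,"x":0,"y":0,"z":-1.2,"twist":0},{"hand":0,"x":0,"y":0,"z":-0.3,"twist":0},{"hand":0,"x":0,"y":0,"z":0,"twist":0}]'
python3 -m pendant '[{"hand":0,"x":0,"y":0,"z":-0.2,"twist":0},{"hand":0,"x":0,"y":0,"z":0,"twist":0}]'
```

```text
time_s: 2.15
tcp_pos: [0.4593, 0.2083, 0.108]
tcp_rot: [-180.0, -0.2, 6.9]
wrist_force: [-2.2, 1.7, 8.1]
finger_gap: 0.0002
time_s: 2.35
tcp_pos: [0.4596, 0.2087, 0.1071]
tcp_rot: [-179.9, -0.3, 6.9]
wrist_force: [-4.3, 2.6, 18.5]
finger_gap: 0.0001
```

```bash
python3 -m pendant '[{"hand":0,"x":0,"y":0,"z":2.5,"twist":0},{"hand":0,"x":0,"y":0,"z":2.5,"twist":0},{"hand":0,"x":0,"y":0,"z":0,"twist":0},{"hand":0,"x":0,"y":0,"z":0,"twist":0}]'
python3 -c "
from h import *
c=cam('scene'); crop(c,200,165,150,70,5,'pics/s2.png')"
```

```text
time_s: 2.75
tcp_pos: [0.4584, 0.2079, 0.1548]
tcp_rot: [-180.0, -0.1, 6.9]
wrist_force: [0.4, -0.3, -0.8]
finger_gap: 0.0001
```

View pics/s2.png

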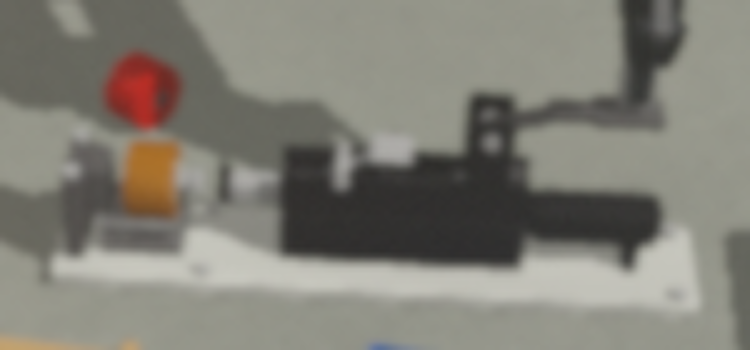

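The first click held: the jaw pad moved from 236 to 222 px, about 8 mm, and the trigger is fully up under the fingertips at (638,105). On to stroke 2.

```bash
python3 -m pendant '[{"hand":0,"x":0,"y":0,"z":-1.5,"twist":0},{"hand":0,"x":0,"y":0,"z":-1.0,"twist":0},{"hand":0,"x":0,"y":0,"z":0,"twist":0}]'
python3 -m pendant '[{"hand":0,"x":0,"y":0,"z":-1,"twist":0},{"hand":0,"x":0,"y":0,"z":-1,"twist":0},{"hand":0,"x":0,"y":0,"z":0,"twist":0}]'
python3 -m pendant '[{"hand":0,"x":0,"y":0,"z":-0.3,"twist":0},{"hand":0,"x":0,"y":0,"z":0,"twist":0}]'
python3 -m pendant '[{"hand":0,"x":0,"y":0,"z":-0.1,"twist":0},{"hand":0,"x":0,"y":0,"z":0,"twist":0}]'
```

```text
time_s: 3.1
tcp_pos: [0.4584, 0.2081, 0.1283]
tcp_rot: [-180.0, 0.0, 6.9]
wrist_force: [2.0, 3.5, 3.3]
finger_gap: -0.0001
time_s: 3.4
tcp_pos: [0.4585, 0.2077, 0.1089]
tcp_rot: [180.0, -0.0, 6.9]
wrist_force: [0.1, 2.7, 5.9]
finger_gap: 0.0001
time_s: 3.6
tcp_pos: [0.4588, 0.2079, 0.1076]
tcp_rot: [180.0, -0.1, 6.9]
wrist_force: [-2.6, -0.2, 16.3]
finger_gap: -0.0001
time_s: 3.8
tcp_pos: [0.4589, 0.208, 0.1072]
tcp_rot: [-180.0, -0.1, 6.9]
wrist_force: [-5.1, 0.6, 21.7]
finger_gap: 0.0
```

```bash
python3 -m pendant '[{"hand":0,"x":0,"y":0,"z":2.5,"twist":0},{"hand":0,"x":0,"y":0,"z":2.4,"twist":0},{"hand":0,"x":0,"y":0,"z":0,"twist":0},{"hand":0,"x":0,"y":0,"z":0,"twist":0}]'
python3 -m pendant '[{"hand":0,"x":0,"y":0,"z":-1.5,"twist":0},{"hand":0,"x":0,"y":0,"z":-1.0,"twist":0},{"hand":0,"x":0,"y":0,"z":0,"twist":0}]'
python3 -m pendant '[{"hand":0,"x":0,"y":0,"z":-0.6,"twist":0},{"hand":0,"x":0,"y":0,"z":-0.6,"twist":0},{"hand":0,"x":0,"y":0,"z":0,"twist":0}]'
python3 -m pendant '[{"hand":0,"x":0,"y":0,"z":-0.4,"twist":0},{"hand":0,"x":0,"y":0,"z":-0.4,"twist":0},{"hand":0,"x":0,"y":0,"z":0,"twist":0}]'
```

```text
time_s: 4.2
tcp_pos: [0.4579, 0.2076, 0.1538]
tcp_rot: [180.0, 0.1, 6.9]
wrist_force: [-0.2, -0.0, -0.8]
finger_gap: 0.0002
time_s: 4.5
tcp_pos: [0.4582, 0.208, 0.1279]
tcp_rot: [-180.0, 0.1, 6.9]
wrist_force: [1.9, 3.7, 4.0]
finger_gap: 0.0002
time_s: 4.8
tcp_pos: [0.4582, 0.2075, 0.1166]
tcp_rot: [180.0, 0.0, 6.9]
wrist_force: [0.5, 0.9, 6.5]
finger_gap: -0.0
time_s: 5.1
tcp_pos: [0.4583, 0.2075, 0.1088]
tcp_rot: [180.0, 0.0, 6.9]
wrist_force: [0.9, -0.1, 5.8]
finger_gap: 0.0
```

```bash
python3 -m pendant '[{"hand":0,"x":0,"y":0,"z":-0.25,"twist":0},{"hand":0,"x":0,"y":0,"z":0,"twist":0}]'
python3 -m pendant '[{"hand":0,"x":0,"y":0,"z":2.5,"twist":0},{"hand":0,"x":0,"y":0,"z":2.25,"twist":0},{"hand":0,"x":0,"y":0,"z":0,"twist":0},{"hand":0,"x":0,"y":0,"z":0,"twist":0}]'
python3 -m pendant '[{"hand":0,"x":0,"y":0,"z":-1.2,"twist":0},{"hand":0,"x":0,"y":0,"z":-0.8,"twist":0},{"hand":0,"x":0,"y":0,"z":0,"twist":0}]'
python3 -c "
from h import *
c=cam('scene'); crop(c,200,165,150,70,5,'pics/s3.png')"
```

```text
time_s: 5.3
tcp_pos: [0.4586, 0.2078, 0.1076]
tcp_rot: [180.0, -0.0, 6.9]
wrist_force: [-2.8, -1.1, 16.9]
finger_gap: 0.0
time_s: 5.7
tcp_pos: [0.4577, 0.2075, 0.1533]
tcp_rot: [180.0, 0.1, 6.9]
wrist_force: [-0.1, -0.0, -0.1]
finger_gap: 0.0002
time_s: 6.0
tcp_pos: [0.4582, 0.2082, 0.1326]
tcp_rot: [-179.9, 0.0, 6.9]
wrist_force: [1.7, 5.2, 6.3]
finger_gap: -0.0002
```

View pics/s3.png

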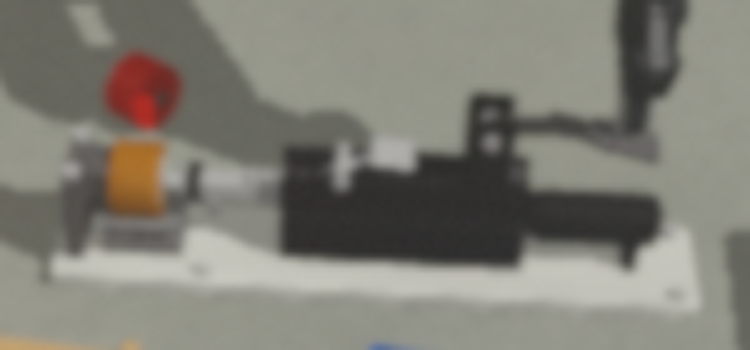

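In this view the roller has moved towards the anvil (centre now 136 px), and the jaw pad at 193 px is against the axle. From here I'll press in small steps.

```bash
python3 -m pendant '[{"hand":0,"x":0,"y":0,"z":-0.4,"twist":0},{"hand":0,"x":0,"y":0,"z":-0.1,"twist":0},{"hand":0,"x":0,"y":0,"z":0,"twist":0}]'
python3 -m pendant '[{"hand":0,"x":0,"y":0,"z":-0.2,"twist":0},{"hand":0,"x":0,"y":0,"z":-0.1,"twist":0},{"hand":0,"x":0,"y":0,"z":0,"twist":0}]'
python3 -m pendant '[{"hand":0,"x":0,"y":0,"z":-0.2,"twist":0},{"hand":0,"x":0,"y":0,"z":0,"twist":0}]'
```

```text
time_s: 6.35
tcp_pos: [0.4582, 0.2081, 0.1281]
tcp_rot: [-180.0, 0.0, 6.9]
wrist_force: [0.5, 3.1, 5.9]
finger_gap: 0.0006
time_s: 6.65
tcp_pos: [0.4583, 0.2079, 0.1252]
tcp_rot: [-180.0, 0.0, 6.9]
wrist_force: [0.1, 2.9, 6.7]
finger_gap: 0.0001
time_s: 6.85
tcp_pos: [0.4583, 0.2077, 0.1232]
tcp_rot: [180.0, 0.0, 6.9]
wrist_force: [0.7, 0.9, 8.1]
finger_gap: -0.0
```

```bash
python3 -m pendant '[{"hand":0,"x":0,"y":0,"z":-0.2,"twist":0},{"hand":0,"x":0,"y":0,"z":0,"twist":0}]'
```

```text
time_s: 7.05
tcp_pos: [0.4583, 0.2075, 0.1212]
tcp_rot: [180.0, 0.0, 6.9]
wrist_force: [0.4, -0.6, 7.8]
finger_gap: 0.0001
```

```bash
python3 -m pendant '[{"hand":0,"x":0,"y":0,"z":-0.2,"twist":0},{"hand":0,"x":0,"y":0,"z":0,"twist":0}]'
```

```text
time_s: 7.25
tcp_pos: [0.4584, 0.2074, 0.1192]
tcp_rot: [180.0, 0.0, 6.9]
wrist_force: [1.1, -0.7, 7.4]
finger_gap: 0.0001
```

```bash
python3 -m pendant '[{"hand":0,"x":0,"y":0,"z":-0.2,"twist":0},{"hand":0,"x":0,"y":0,"z":0,"twist":0}]'
```

```text
time_s: 7.45
tcp_pos: [0.4583, 0.2074, 0.1172]
tcp_rot: [180.0, 0.0, 6.9]
wrist_force: [0.6, -0.4, 6.2]
finger_gap: 0.0002
```

```bash
python3 -m pendant '[{"hand":0,"x":0,"y":0,"z":-0.2,"twist":0},{"hand":0,"x":0,"y":0,"z":0,"twist":0}]'
```

```text
time_s: 7.65
tcp_pos: [0.4584, 0.2075, 0.1153]
tcp_rot: [180.0, 0.0, 6.9]
wrist_force: [-0.3, -1.6, 7.7]
finger_gap: 0.0003
```

```bash
python3 -m pendant '[{"hand":0,"x":0,"y":0,"z":-0.2,"twist":0},{"hand":0,"x":0,"y":0,"z":0,"twist":0}]'
```

```text
time_s: 7.85
tcp_pos: [0.4584, 0.2075, 0.1134]
tcp_rot: [180.0, 0.0, 6.9]
wrist_force: [-0.3, 0.9, 9.0]
finger_gap: 0.0002
```

```bash
python3 -m pendant '[{"hand":0,"x":0,"y":0,"z":-0.2,"twist":0},{"hand":0,"x":0,"y":0,"z":0,"twist":0}]'
```

```text
time_s: 8.05
tcp_pos: [0.4584, 0.2076, 0.1114]
tcp_rot: [180.0, -0.0, 6.9]
wrist_force: [0.2, -0.5, 9.2]
finger_gap: 0.0001
```

```bash
python3 -m pendant '[{"hand":0,"x":0,"y":0,"z":-0.15,"twist":0},{"hand":0,"x":0,"y":0,"z":0,"twist":0}]'
```

```text
time_s: 8.25
tcp_pos: [0.4584, 0.2076, 0.1099]
tcp_rot: [180.0, 0.0, 6.9]
wrist_force: [1.1, 0.4, 8.3]
finger_gap: -0.0
```

```bash
python3 -m pendant '[{"hand":0,"x":0,"y":0,"z":-0.1,"twist":0},{"hand":0,"x":0,"y":0,"z":0,"twist":0}]'
```

```text
time_s: 8.45
tcp_pos: [0.4584, 0.2076, 0.1089]
tcp_rot: [180.0, 0.0, 6.9]
wrist_force: [0.9, 0.5, 8.7]
finger_gap: 0.0001
```

```bash
python3 -m pendant '[{"hand":0,"x":0,"y":0,"z":-0.15,"twist":0},{"hand":0,"x":0,"y":0,"z":0,"twist":0}]'
```

```text
time_s: 8.65
tcp_pos: [0.4585, 0.2077, 0.108]
tcp_rot: [180.0, -0.0, 6.9]
wrist_force: [-2.0, -0.2, 14.6]
finger_gap: -0.0
```

```bash
python3 -m pendant '[{"hand":0,"x":0,"y":0,"z":-0.05,"twist":0},{"hand":0,"x":0,"y":0,"z":0,"twist":0}]'
```

```text
time_s: 8.85
tcp_pos: [0.4586, 0.2077, 0.1078]
tcp_rot: [180.0, -0.0, 6.9]
wrist_force: [-2.5, -0.8, 17.5]
finger_gap: 0.0003
```

```bash
python3 -m pendant '[{"hand":0,"x":0,"y":0,"z":2.5,"twist":0},{"hand":0,"x":0,"y":0,"z":2.3,"twist":0},{"hand":0,"x":0,"y":0,"z":0,"twist":0},{"hand":0,"x":0,"y":0,"z":0,"twist":0}]'
python3 -m pendant '[{"hand":0,"x":0,"y":0,"z":-1.2,"twist":0},{"hand":0,"x":0,"y":0,"z":-0.5,"twist":0},{"hand":0,"x":0,"y":0,"z":0,"twist":0}]'
```

```text
time_s: 9.25
tcp_pos: [0.4577, 0.2075, 0.1542]
tcp_rot: [180.0, 0.1, 6.9]
wrist_force: [-0.8, 0.3, -0.5]
finger_gap: -0.0002
time_s: 9.55
tcp_pos: [0.458, 0.208, 0.1372]
tcp_rot: [-180.0, 0.1, 6.9]
wrist_force: [0.3, 1.3, 5.2]
finger_gap: -0.0003
```

```bash
python3 -m pendant '[{"hand":0,"x":0,"y":0,"z":-0.2,"twist":0},{"hand":0,"x":0,"y":0,"z":0,"twist":0}]'
```

```text
time_s: 9.75
tcp_pos: [0.458, 0.2081, 0.1358]
tcp_rot: [-180.0, 0.1, 6.9]
wrist_force: [-0.7, 3.6, 6.2]
finger_gap: -0.0001
```

```bash
python3 -m pendant '[{"hand":0,"x":0,"y":0,"z":-0.15,"twist":0},{"hand":0,"x":0,"y":0,"z":0,"twist":0}]'
```

```text
time_s: 9.95
tcp_pos: [0.4581, 0.2081, 0.1345]
tcp_rot: [-180.0, 0.0, 6.9]
wrist_force: [-1.2, 4.5, 8.0]
finger_gap: 0.0003
```

```bash
python3 -m pendant '[{"hand":0,"x":0,"y":0,"z":-0.15,"twist":0},{"hand":0,"x":0,"y":0,"z":0,"twist":0}]'
```

```text
time_s: 10.15
tcp_pos: [0.458, 0.2081, 0.1328]
tcp_rot: [-180.0, 0.1, 6.9]
wrist_force: [-0.0, 3.1, 5.2]
finger_gap: 0.0001
```

```bash
python3 -m pendant '[{"hand":0,"x":0,"y":0,"z":-0.1,"twist":0},{"hand":0,"x":0,"y":0,"z":0,"twist":0}]'
```

```text
time_s: 10.35
tcp_pos: [0.458, 0.2081, 0.1318]
tcp_rot: [-180.0, 0.1, 6.9]
wrist_force: [-0.9, 2.9, 5.8]
finger_gap: 0.0
```

```bash
python3 -m pendant '[{"hand":0,"x":0,"y":0,"z":-0.1,"twist":0},{"hand":0,"x":0,"y":0,"z":0,"twist":0}]'
```

```text
time_s: 10.55
tcp_pos: [0.458, 0.2081, 0.131]
tcp_rot: [-180.0, 0.1, 6.9]
wrist_force: [-0.8, 2.9, 7.2]
finger_gap: -0.0
```

```bash
python3 -m pendant '[{"hand":0,"x":0,"y":0,"z":-0.2,"twist":0},{"hand":0,"x":0,"y":0,"z":0,"twist":0}]'
```

```text
time_s: 10.75
tcp_pos: [0.4581, 0.208, 0.129]
tcp_rot: [-180.0, 0.0, 6.9]
wrist_force: [-0.3, 2.9, 7.3]
finger_gap: 0.0001
```

```bash
python3 -m pendant '[{"hand":0,"x":0,"y":0,"z":-0.15,"twist":0},{"hand":0,"x":0,"y":0,"z":0,"twist":0}]'
```

```text
time_s: 10.95
tcp_pos: [0.4581, 0.2079, 0.1275]
tcp_rot: [-180.0, 0.1, 6.9]
wrist_force: [-0.6, 1.9, 8.1]
finger_gap: 0.0003
```

```bash
python3 -m pendant '[{"hand":0,"x":0,"y":0,"z":-0.15,"twist":0},{"hand":0,"x":0,"y":0,"z":0,"twist":0}]'
```

```text
time_s: 11.15
tcp_pos: [0.4581, 0.2078, 0.126]
tcp_rot: [-180.0, 0.1, 6.9]
wrist_force: [-1.3, 1.0, 7.5]
finger_gap: 0.0
```

```bash
python3 -m pendant '[{"hand":0,"x":0,"y":0,"z":-0.15,"twist":0},{"hand":0,"x":0,"y":0,"z":0,"twist":0}]'
```

```text
time_s: 11.35
tcp_pos: [0.4581, 0.2077, 0.1245]
tcp_rot: [180.0, 0.1, 6.9]
wrist_force: [-1.4, 0.8, 7.7]
finger_gap: 0.0001
```

```bash
python3 -m pendant '[{"hand":0,"x":0,"y":0,"z":-0.15,"twist":0},{"hand":0,"x":0,"y":0,"z":0,"twist":0}]'
```

```text
time_s: 11.55
tcp_pos: [0.4581, 0.2076, 0.123]
tcp_rot: [180.0, 0.1, 6.9]
wrist_force: [-0.7, 0.3, 7.2]
finger_gap: 0.0002
```

```bash
python3 -m pendant '[{"hand":0,"x":0,"y":0,"z":-0.15,"twist":0},{"hand":0,"x":0,"y":0,"z":0,"twist":0}]'
```

```text
time_s: 11.75
tcp_pos: [0.4582, 0.2074, 0.1215]
tcp_rot: [180.0, 0.1, 6.9]
wrist_force: [-0.7, -1.1, 8.3]
finger_gap: 0.0001
```

```bash
python3 -m pendant '[{"hand":0,"x":0,"y":0,"z":-0.1,"twist":0},{"hand":0,"x":0,"y":0,"z":0,"twist":0}]'
```

```text
time_s: 11.95
tcp_pos: [0.4582, 0.2073, 0.1208]
tcp_rot: [179.9, 0.0, 6.9]
wrist_force: [-1.8, -2.3, 10.1]
finger_gap: -0.0002
```

```bash
python3 -m pendant '[{"hand":0,"x":0,"y":0,"z":-0.1,"twist":0},{"hand":0,"x":0,"y":0,"z":0,"twist":0}]'
```

```text
time_s: 12.15
tcp_pos: [0.4583, 0.2073, 0.12]
tcp_rot: [179.9, 0.0, 6.9]
wrist_force: [-2.3, -2.6, 12.5]
finger_gap: -0.0002
```

```bash
python3 -m pendant '[{"hand":0,"x":0,"y":0,"z":-0.1,"twist":0},{"hand":0,"x":0,"y":0,"z":0,"twist":0}]'
```

```text
time_s: 12.35
tcp_pos: [0.4583, 0.2074, 0.1192]
tcp_rot: [179.9, 0.0, 6.9]
wrist_force: [-2.9, -2.2, 14.2]
finger_gap: 0.0001
```

The force climbed 8.3 → 10.1 → 12.5 → 14.2 N with about 2 mm more travel, well above the stop height, so the axle is home. I'll let go of the trigger and move over the release tab.

```bash
python3 -m pendant '[{"hand":0,"x":0,"y":0,"z":3,"twist":0},{"hand":0,"x":0,"y":0,"z":3,"twist":0},{"hand":0,"x":0.5,"y":-4,"z":0,"twist":0},{"hand":0,"x":0.5,"y":-4,"z":0,"twist":0},{"hand":0,"x":0.4,"y":-4,"z":0,"twist":0},{"hand":0,"x":0.3,"y":-2.4,"z":0,"twist":0},{"hand":0,"x":0,"y":0,"z":0,"twist":0}]'
```

```text
time_s: 13.05
tcp_pos: [0.475, 0.0614, 0.1777]
tcp_rot: [180.0, 0.2, 6.7]
wrist_force: [0.8, 0.7, -0.2]
finger_gap: 0.0001
```

```bash
python3 -m pendant '[{"hand":0,"x":0,"y":0.2,"z":-3,"twist":0},{"hand":0,"x":0,"y":0,"z":-2.5,"twist":0},{"hand":0,"x":0,"y":0,"z":-0.7,"twist":0},{"hand":0,"x":0,"y":0,"z":-0.3,"twist":0},{"hand":0,"x":0,"y":0,"z":-0.3,"twist":0},{"hand":0,"x":0,"y":0,"z":0,"twist":0}]'
```

```text
time_s: 13.65
tcp_pos: [0.4759, 0.0661, 0.1122]
tcp_rot: [180.0, -0.1, 6.9]
wrist_force: [-0.6, -0.1, 3.6]
finger_gap: 0.0001
```

```bash
python3 -m pendant '[{"hand":0,"x":0,"y":0,"z":-0.2,"twist":0},{"hand":0,"x":0,"y":0,"z":-0.1,"twist":0},{"hand":0,"x":0,"y":0,"z":0,"twist":0}]'
```

```text
time_s: 13.95
tcp_pos: [0.4755, 0.0659, 0.1085]
tcp_rot: [180.0, -0.0, 6.9]
wrist_force: [0.6, 0.9, 2.4]
finger_gap: -0.0001
```

```bash
python3 -m pendant '[{"hand":0,"x":0,"y":0,"z":-0.2,"twist":0},{"hand":0,"x":0,"y":0,"z":0,"twist":0}]'
```

```text
time_s: 14.15
tcp_pos: [0.4756, 0.0659, 0.1067]
tcp_rot: [-180.0, -0.1, 6.9]
wrist_force: [-0.3, 2.4, 8.3]
finger_gap: -0.0
```

```bash
python3 -m pendant '[{"hand":0,"x":0,"y":0,"z":-0.15,"twist":0},{"hand":0,"x":0,"y":0,"z":0,"twist":0},{"hand":0,"x":0,"y":0,"z":0,"twist":0}]'
python3 -c "
from h import *
c=cam('scene'); crop(c,200,165,150,70,5,'pics/s4.png')"
```

```text
time_s: 14.45
tcp_pos: [0.4757, 0.066, 0.1061]
tcp_rot: [-180.0, -0.1, 6.9]
wrist_force: [-4.4, 2.8, 17.3]
finger_gap: 0.0001
```

View pics/s4.png

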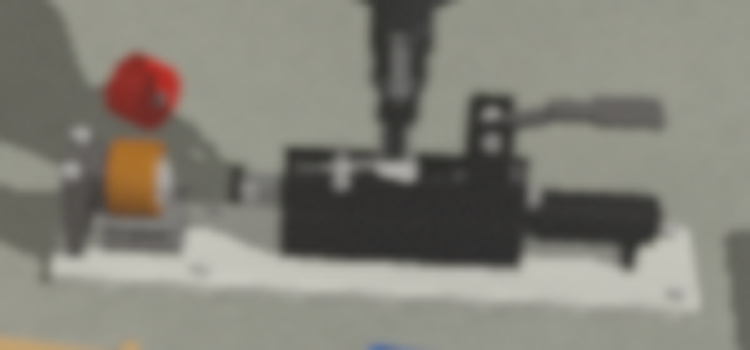

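The jaw is back at its starting place (236 px) and the roller's head is seated against the hub (about 168 px). The trigger is up. I'll lift, open and take one top look for the roller and the rack.

```bash
python3 -m pendant '[{"hand":0,"x":0,"y":0,"z":3,"twist":0},{"hand":0,"x":0,"y":0,"z":4,"twist":0},{"hand":1,"x":0,"y":0,"z":2,"twist":0},{"hand":1,"x":0,"y":0,"z":0,"twist":0}]'
python3 -c "
from h import *
c=cam('top'); crop(c,272,126,100,76,8,'pics/t2.png')"
```

```text
time_s: 14.9
tcp_pos: [0.4763, 0.0656, 0.1971]
tcp_rot: [179.9, -0.3, 6.9]
wrist_force: [-0.0, 0.2, -0.3]
finger_gap: 0.0284
```

View pics/t2.png

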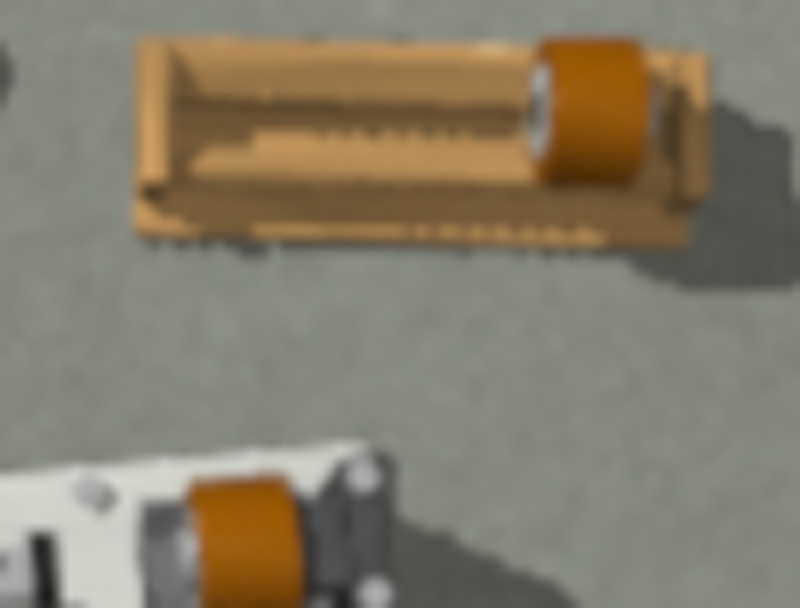

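Roller: amber from about (200,548) to (303,548), against the anvil. Rack: stop tops at about (153,116) and (697,125), finished roller centred at (593,112) with its head facing the free part.

```bash
python3 - <<'E'
from h import *
c=cam("top")
f=lambda u,v,z: np.round(1000*ray(c,((u+.5)/8+272-.5,(v+.5)/8+126-.5),z),1)
for n,a in dict(rolL=(199,548,.075),rolR=(303,548,.075),rolTop=(245,478,.068),dTop=(593,38,.058),dBot=(593,184,.058),dL=(540,112,.065),dR=(648,112,.065),stL1=(153,40,.04),stL2=(153,193,.04),stR1=(697,50,.04),stR2=(697,200,.04),stLin=(168,116,.04),stRin=(683,125,.04)).items(): print(n,f(*a))
for P in((.493,-.094,.06),(.6405,-.155,.04),(.64,-.122,.05)): print(P,(proj(c,P)+.5-[272,126])*8-.5)
E
```

```text
rolL [492.9 -79.   75. ]
rolR [ 493.6 -111.8   75. ]
rolTop [516.6 -93.9  68. ]
dTop [ 667.1 -208.    58. ]
dBot [ 617.8 -207.7   58. ]
dL [ 639.7 -189.1   65. ]
dR [ 640.5 -224.4   65. ]
stL1 [668.2 -64.5  40. ]
stL2 [615.8 -65.1  40. ]
stR1 [ 669.1 -246.5   40. ]
stR2 [ 617.7 -245.9   40. ]
stLin [642.2 -69.8  40. ]
stRin [ 643.2 -241.5   40. ]
(0.493, -0.094, 0.06) [242.08930374 554.60060705]
(0.6405, -0.155, 0.04) [423.77330892 126.63379476]
(0.64, -0.122, 0.05) [328.304387   118.11305346]
```

```bash
python3 -m pendant '[{"hand":1,"x":0.4,"y":-4,"z":0,"twist":0},{"hand":1,"x":0.4,"y":-4,"z":0,"twist":0},{"hand":1,"x":0.4,"y":-4,"z":0,"twist":0},{"hand":1,"x":0.4,"y":-4,"z":-2,"twist":0},{"hand":1,"x":0,"y":0,"z":-4,"twist":0},{"hand":1,"x":0,"y":0,"z":-2,"twist":0},{"hand":1,"x":0,"y":0,"z":0,"twist":0}]'
```

```text
time_s: 15.7
tcp_pos: [0.4891, -0.0937, 0.111]
tcp_rot: [-179.8, 0.4, 6.8]
wrist_force: [0.6, -0.1, 0.7]
finger_gap: 0.0857
```

```bash
python3 -m pendant '[{"hand":1,"x":0.4,"y":-0.1,"z":-2,"twist":-0.4},{"hand":1,"x":0,"y":0,"z":-2,"twist":0},{"hand":1,"x":0,"y":0,"z":-1,"twist":0},{"hand":1,"x":0,"y":0,"z":0,"twist":0},{"hand":0.62,"x":0,"y":0,"z":0,"twist":0},{"hand":0.62,"x":0,"y":0,"z":0,"twist":0},{"hand":0.62,"x":0,"y":0,"z":0,"twist":0}]' 30
```

```text
time_s: 16.4
tcp_pos: [0.4948, -0.0953, 0.0655]
tcp_rot: [180.0, 0.1, 6.5]
wrist_force: [-3.4, -1.0, 2.6]
finger_gap: 0.0531
```

```bash
python3 -m pendant '[{"hand":0.5,"x":0,"y":0,"z":0,"twist":0},{"hand":0.5,"x":0,"y":0,"z":0,"twist":0},{"hand":0.5,"x":0,"y":0,"z":0,"twist":0},{"hand":0.5,"x":0,"y":0,"z":0,"twist":0}]' 30
```

```text
time_s: 16.8
tcp_pos: [0.4935, -0.0953, 0.0656]
tcp_rot: [-180.0, 0.3, 6.5]
wrist_force: [-13.7, -1.0, 13.2]
finger_gap: 0.0491
```

The grip came out about 5 mm too high and off centre, since the forces are not small. I'll open, correct and grip again.

```bash
python3 -m pendant '[{"hand":0.75,"x":0,"y":0,"z":0,"twist":0},{"hand":0.75,"x":0,"y":0,"z":0,"twist":0},{"hand":0.75,"x":-0.25,"y":0,"z":-0.5,"twist":0},{"hand":0.75,"x":0,"y":0,"z":0,"twist":0}]' 30
python3 -m pendant '[{"hand":0.5,"x":0,"y":0,"z":0,"twist":0},{"hand":0.5,"x":0,"y":0,"z":0,"twist":0},{"hand":0.5,"x":0,"y":0,"z":0,"twist":0},{"hand":0.5,"x":0,"y":0,"z":0,"twist":0}]' 30
```

```text
time_s: 17.2
tcp_pos: [0.4923, -0.095, 0.0592]
tcp_rot: [-180.0, 0.1, 6.5]
wrist_force: [-0.5, 0.1, -0.2]
finger_gap: 0.0641
time_s: 17.6
tcp_pos: [0.4931, -0.0953, 0.0599]
tcp_rot: [180.0, -0.0, 6.5]
wrist_force: [1.8, 0.8, -0.3]
finger_gap: 0.049
```

```bash
python3 -m pendant '[{"hand":0.5,"x":0,"y":0,"z":0.5,"twist":0},{"hand":0.5,"x":0,"y":0,"z":1.5,"twist":0},{"hand":0.5,"x":0,"y":0,"z":3,"twist":0},{"hand":0.5,"x":0,"y":0,"z":3,"twist":0},{"hand":0.5,"x":0,"y":0,"z":0,"twist":0}]'
```

```text
time_s: 18.1
tcp_pos: [0.4941, -0.0958, 0.1433]
tcp_rot: [179.8, -0.3, 6.5]
wrist_force: [-1.0, -0.2, -0.9]
finger_gap: 0.0493
```

```bash
python3 -m pendant '[{"hand":0.5,"x":3,"y":-0.5,"z":0,"twist":-1.5},{"hand":0.5,"x":4,"y":-0.7,"z":0,"twist":-1.5},{"hand":0.5,"x":4,"y":-0.7,"z":0,"twist":-1.5},{"hand":0.5,"x":3,"y":-0.5,"z":0,"twist":-1.5},{"hand":0.5,"x":0.8,"y":-0.2,"z":0,"twist":0},{"hand":0.5,"x":0,"y":0,"z":0,"twist":0},{"hand":0.5,"x":0,"y":0,"z":0,"twist":0}]'
python3 -c "
from h import *
c=cam('scene'); crop(c,140,150,120,100,6,'pics/s5.png')"
```

```text
time_s: 18.8
tcp_pos: [0.6399, -0.121, 0.1388]
tcp_rot: [-180.0, 0.1, 0.5]
wrist_force: [-0.4, -0.4, -1.2]
finger_gap: 0.0493
```

View pics/s5.png

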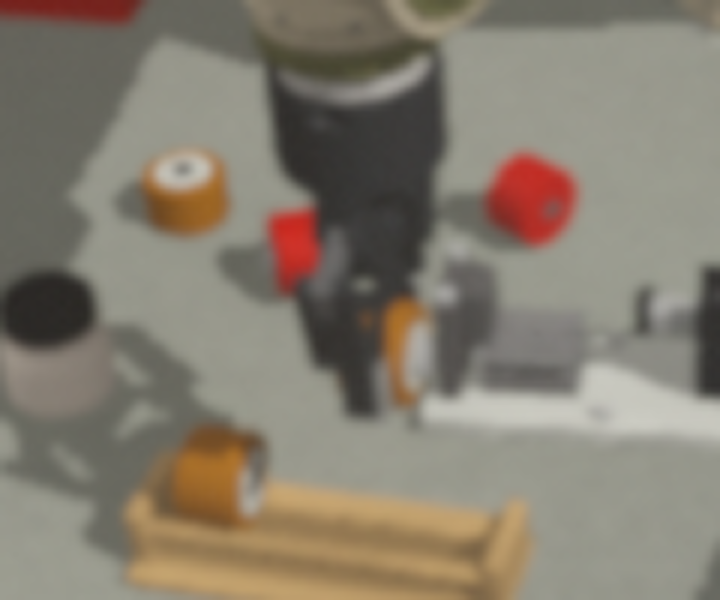

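The roller is held level at (408,350), above the free part of the rack, and the finished roller is untouched at (215,475). Lowering now.

```bash
python3 -m pendant '[{"hand":0.5,"x":0.2,"y":-0.1,"z":-3,"twist":0},{"hand":0.5,"x":0,"y":0,"z":-3,"twist":0},{"hand":0.5,"x":0,"y":0,"z":-1.5,"twist":0},{"hand":0.5,"x":0,"y":0,"z":-0.5,"twist":0},{"hand":0.5,"x":0,"y":0,"z":0,"twist":0}]'
```

```text
time_s: 19.35
tcp_pos: [0.6428, -0.1222, 0.0602]
tcp_rot: [180.0, -0.0, 0.5]
wrist_force: [0.2, -0.2, -1.4]
finger_gap: 0.0494
```

```bash
python3 -m pendant '[{"hand":0.5,"x":0,"y":0,"z":-0.3,"twist":0},{"hand":0.5,"x":0,"y":0,"z":-0.2,"twist":0},{"hand":0.5,"x":0,"y":0,"z":0,"twist":0}]'
```

```text
time_s: 19.65
tcp_pos: [0.6429, -0.1223, 0.0552]
tcp_rot: [180.0, -0.0, 0.5]
wrist_force: [0.7, -0.1, -0.9]
finger_gap: 0.0494
```

```bash
python3 -m pendant '[{"hand":0.5,"x":0,"y":0,"z":-0.2,"twist":0},{"hand":0.5,"x":0,"y":0,"z":-0.15,"twist":0},{"hand":0.5,"x":0,"y":0,"z":0,"twist":0}]'
```

```text
time_s: 19.95
tcp_pos: [0.6427, -0.1222, 0.0511]
tcp_rot: [-180.0, 0.0, 0.5]
wrist_force: [0.4, 0.8, -1.1]
finger_gap: 0.0489
```

```bash
python3 -m pendant '[{"hand":0.5,"x":0,"y":0,"z":-0.1,"twist":0},{"hand":0.5,"x":0,"y":0,"z":0,"twist":0}]'
```

```text
time_s: 20.15
tcp_pos: [0.6431, -0.1223, 0.0506]
tcp_rot: [180.0, -0.1, 0.5]
wrist_force: [0.7, -0.2, -0.1]
finger_gap: 0.0491
```

```bash
python3 -m pendant '[{"hand":0.5,"x":0,"y":0,"z":-0.1,"twist":0},{"hand":0.5,"x":0,"y":0,"z":0,"twist":0}]'
```

```text
time_s: 20.35
tcp_pos: [0.6435, -0.1224, 0.0502]
tcp_rot: [180.0, -0.1, 0.5]
wrist_force: [2.4, 0.5, 4.0]
finger_gap: 0.0493
```

The roller is resting on the rails (4 N upward at z = 50 mm). I'll open slowly and lift clear.

```bash
python3 -m pendant '[{"hand":0.62,"x":0,"y":0,"z":0,"twist":0},{"hand":0.62,"x":0,"y":0,"z":0,"twist":0},{"hand":0.9,"x":0,"y":0,"z":0,"twist":0},{"hand":0.9,"x":0,"y":0,"z":0,"twist":0},{"hand":0.9,"x":0,"y":0,"z":1,"twist":0},{"hand":0.9,"x":0,"y":0,"z":3,"twist":0},{"hand":0.9,"x":0,"y":0,"z":5,"twist":0},{"hand":0.9,"x":0,"y":0,"z":5,"twist":0}]'
python3 -m pendant '[{"hand":0.9,"x":-4,"y":4,"z":0,"twist":0},{"hand":0.9,"x":-4,"y":4,"z":0,"twist":0},{"hand":0.9,"x":-4,"y":4,"z":0,"twist":0},{"hand":0.9,"x":-4,"y":4,"z":0,"twist":0},{"hand":0.9,"x":-4,"y":4,"z":0,"twist":0},{"hand":0.9,"x":-4,"y":4,"z":0,"twist":0},{"hand":0.9,"x":0,"y":0,"z":0,"twist":0}]'
python3 - <<'E'
from h import *
c=cam('top'); s=cam('scene'); crop(c,272,116,100,70,8,'pics/a.png'); crop(s,140,160,200,90,4,'pics/b.png')
a=cv2.imread('pics/a.png');b=cv2.imread('pics/b.png'); h=b.shape[0]
cv2.imwrite('pics/f.png',cv2.resize(np.vstack([a,b]),None,fx=.64,fy=.64))
f=lambda u,v,z: print(np.round(1000*ray(c,((u+.5)/8+272-.5,(v+.5)/8+116-.5),z),1))
g=cv2.inRange(cv2.cvtColor(a,cv2.COLOR_BGR2HSV),(8,215,90),(18,255,255)); n,_,st,ce=cv2.connectedComponentsWithStats(g)
for t,q in zip(st[1:],ce[1:]):
    if t[4]>3000: print(t,q); f(t[0],q[1],.065);f(t[0]+t[2],q[1],.065);f(q[0],t[1],.058);f(q[0],t[1]+t[3],.058)
E
```

```text
time_s: 21.15
tcp_pos: [0.6424, -0.1221, 0.1914]
tcp_rot: [-180.0, 0.0, 0.5]
wrist_force: [1.4, -0.7, -0.2]
finger_gap: 0.0766
time_s: 21.85
tcp_pos: [0.4272, 0.0929, 0.1901]
tcp_rot: [-180.0, 0.0, 0.7]
wrist_force: [1.3, -0.3, -0.7]
finger_gap: 0.077
[  284   119    96   131 10212] [333.97375637 180.58950255]
[ 641.5 -105.8   65. ]
[ 642.3 -137.    65. ]
[ 664.7 -122.8   58. ]
[ 620.5 -123.    58. ]
[  543   125   103   133 10298] [597.81870266 186.76121577]
[ 641.5 -190.1   65. ]
[ 642.3 -223.7   65. ]
[ 664.7 -209.6   58. ]
[ 619.9 -209.2   58. ]
```

View pics/f.png

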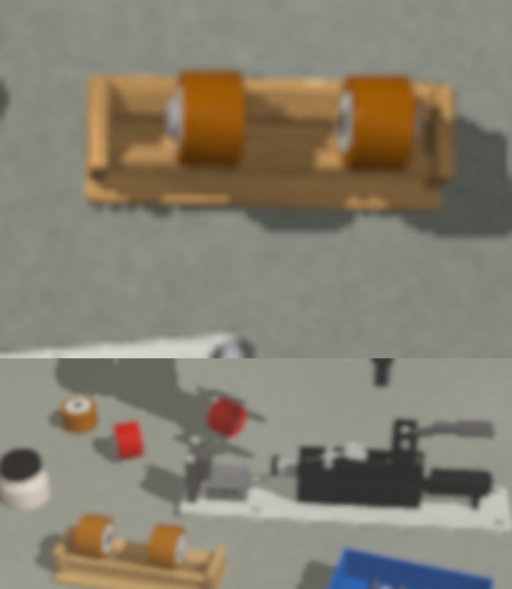

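Both rollers lie in line: centres at x ≈ 642 mm, ours at y ≈ -122 and the finished one at -207. Our head may look slightly prouder than the finished one's, so I'll spend one extra crop on checking the axle depth.

```bash
python3 - <<'E'
from h import *
c=cam('top'); s=cam('scene'); crop(c,300,124,56,30,14,'pics/a.png'); crop(s,152,200,56,40,14,'pics/b.png')
a=cv2.imread('pics/a.png');b=cv2.imread('pics/b.png'); print(a.shape)
for y in(-.1055,-.190):
  for e in(0,.005,.010,.015):
    for im,k,o in((a,c,(300,124)),(b,s,(152,200))):
        p=(proj(k,(.642,y+e,.060))+.5-np.array(o))*14; print(y,e,p.round()) 
        cv2.circle(im,tuple(int(v) for v in p),2,(255,0,255) if e==.005 else (0,255,0),-1)
f=np.vstack([a,b]); cv2.imwrite('pics/g.png',cv2.resize(f,None,fx=.61,fy=.61))
E
```

```text
(420, 784, 3)
-0.1055 0 [102. 209.]
-0.1055 0 [824. 449.]
-0.1055 0.005 [ 75. 209.]
-0.1055 0.005 [847. 452.]
-0.1055 0.01 [ 48. 208.]
-0.1055 0.01 [871. 455.]
-0.1055 0.015 [ 21. 208.]
-0.1055 0.015 [894. 459.]
-0.19 0 [554. 220.]
-0.19 0 [432. 394.]
-0.19 0.005 [527. 219.]
-0.19 0.005 [455. 398.]
-0.19 0.01 [500. 219.]
-0.19 0.01 [478. 401.]
-0.19 0.015 [473. 218.]
-0.19 0.015 [500. 404.]
```

View pics/g.png

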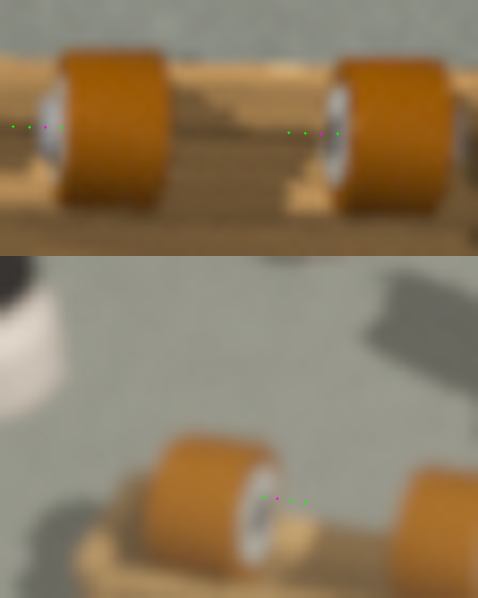

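```bash
python3 -c "
from plant import *
print(sense()['time_s'],finish_job())"
```

```text
the job is handed in; nothing more can be done
22.05 None
```

The amber roller's axle is pressed home, the clamp is released, and the roller lies on its side in the free part of the rack. I handed the job in at 22 s.

- **Pressing:** I gave four full strokes and part of a fifth. I stopped when the pad force rose from about 8 to 14.2 N over about 2 mm, well above the trigger's bottom stop. That is the hard feel of a seated axle.
- **Pad force:** In the fourth stroke, which was already pushing the axle, the pad force reached 17.5 N, but only once the trigger was at its bottom stop. The free strokes reached 22 N there.
- **Release:** Pressing the tab sent the jaw back to its starting place in the picture. The tab force touched 17 N at its stop.
- **Lifting:** My first grip was about 5 mm too high and off centre, with 13 to 14 N of side and upward force. I opened, corrected and gripped again before lifting.
- **Placing:** I lowered the roller until it rested with about 4 N, then let go and moved the arm clear. In the final top view it is centred at about (642, -122) mm. The finished roller is at about (642, -207) mm, in line with it and unmoved to within measurement. The other objects I could see in the final crops looked untouched. I did not check the screwdriver, hex key or bearing again.

**Least certain check:** in the last crop the axle head looks about 5 to 7 mm proud of the roller's face, where 5 mm is fully home. The picture is only good to 2 or 3 mm, so the pad force is the real evidence that the axle is home.

I viewed 11 pictures, one over the budget; the extra one was that axle check.

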